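Set the wet grinder up for honing

TASK

Set the wet grinder up for honing: put its sprung gear selector into the slow gear, the one with the green badge - pull the knob up, turn it and let its pin drop fully home, feeling for the notch and never forcing the pin - and leave the water spout swung round with its outlet well over the stone. Disturb nothing else and let go of everything.

Things in the scene. Friction and masses are not known exactly. Their poses are not given: they have to be found in the camera images.
- machine: the bench grinder, fixed: green casting 250 (x) by 490 (y) mm. Origin: centre of its underside on the table; x away from the operator, y to its left. Right half (y -245 to -45): gearbox, flat deck 110 mm high. Left half: grey basin (rim 118 mm high, radius 128) with the red-brown stone. Knife rest bar at x -118, y 30 to 205, top 140 mm high. Spout column at x 90, y -20.
- selector: the selector's fixed axis on the gearbox deck. Origin: on the vertical knob axis at deck height (110 mm above the table); axes parallel to the machine's. Under the knob is a fixed round aluminium boss, 84 mm diameter, 10 mm high.
- selector_turn (a joint): knob angle t (rad), anticlockwise from above, -1.5 to 1.5; its white pointer then points along (-cos t, -sin t) in the machine's frame. Starts home in the neutral notch, t near 0. The badges are 1.05 to either side, the gear notches only roughly there: the notched ring hidden under the knob was set by hand and a true notch lies up to 0.25 rad either way from its badge's bearing, with play of about 0.03.
- selector_lift (a joint): how far the knob is pulled up (m): 0 home in a notch, 0.014 at the upper stop. A spring pulls it down (7 N home, 11 N fully up; grease adds 7 N at 0.1 m/s). A pin under it locks it in a notch; above 0.008 it turns freely. Let down between notches the pin rests on the ring (reading 0.006 to 0.007), can be slid along with little torque and drops to 0 by itself when turned over a notch.
- selector_grip (a point): centre of the top face of the knob's grip bar, on the knob axis, 164 mm above the table when home. The black bar is 56 mm long (along the pointer direction), 14 mm thick, 28 mm tall, on a round skirt of 70 mm diameter; pinch it across its thickness from above. Axes turn with the knob: -x is the pointer direction.
- selector_pointer (a point): point on the pointer's line, 56 mm from the knob axis (just beyond the skirt), turning with the knob
- slow_badge: green disc, 17 mm diameter, 4 mm thick, on the deck 56 mm from the knob axis: marks the slow gear. Origin: centre of its underside. It may be on either side of neutral.
- fast_badge: red disc of the same size: marks the fast gear, on the other side of neutral
- stone_center (a point): centre of the top face of the grinding stone (a level disc of 200 mm diameter, 112 mm above the table)
- spout_swing (a joint): spout angle about its vertical column (rad), 0 to 1.45, anticlockwise from above; at 0 it points 0.96 rad anticlockwise of the machine's +x, behind the basin. Parked at 0.1 to 0.38, off the stone; it stays where it is left (friction 0.12 N m). At 1.2 it points straight at the stone's centre.
- spout_tap (a point): top of the spout's upright brass tap, a peg of 15 mm diameter standing 33 mm clear above the horizontal pipe (pipe 14 mm thick, its top 173 mm above the table), 95 mm from the pivot; a handle to swing the spout by. The tap's top is 206 mm above the table.
- spout_outlet (a point): centre of the mouth of the spout's down-turned end, 120 mm from the pivot, 135 mm above the table
- spout_pivot (a point): top of the spout's hub (30 mm diameter), on its vertical hinge axis, 180 mm above the table
- nagura: bystander: grey dressing stone 45 x 30 x 18 mm lying on the gearbox deck; origin at the centre of its underside
- angle_gauge: bystander: flat brass gauge 38 x 38 x 6 mm on the gearbox deck; origin at the centre of its underside
- oil_bottle: bystander: amber bottle, 52 mm diameter, 130 mm tall, standing behind the gearbox; origin at the centre of its underside
- knife: bystander: kitchen knife 310 mm long lying right of the grinder
- brush: bystander: brush lying right of the grinder
- red_stone: bystander: whetstone 180 x 60 x 24 mm lying left of the grinder
- cup: bystander: blue cup, 72 mm diameter, 75 mm tall, left behind the grinder

How it is judged:
By the outcome, as a careful person would: the job done as asked, in the order asked, and still so for the second after the job is handed in, with the robot touching nothing.
It also fails if it takes over 67 s, if anything falls off the work surface, if the arm or the gripper's body presses on something with over 40 N, if the wrist force passes 120 N, or if a joint passes its speed limit or range.

ROBOT

A 7-joint arm with a two-finger parallel gripper is mounted at the origin on the work surface. World frame = base frame: x ahead of the robot, y to its left, z up, the work surface at z = 0. Lengths are in mm, angles in rad, forces in N, time in s.
With the tool pointing down it reaches from about 375 to 925 mm from the base axis. Payload 3.1 kg.
Tool frame: the origin (TCP) lies midway between the tips of the shut fingers; the grasp point (between the pads) lies 19 mm behind it; y points along the fingers, z is the direction in which the jaws open and shut, and the axes are right-handed (so a half turn about y gives the same grasp; the last joint's range is limited). The gripper opens to 85 mm and grips with 20 to 120 N. Pads are 22 mm wide; open, the fingers measure 114 mm over their backs; the gripper's body (76 mm by 85 mm) begins 54 mm behind the grasp point. The pads swing forward as they close: fully open they stand 13 mm farther back than shut.
Start: joints at [-1.421, 0.383, 0.044, 1.598, -0.018, 1.161, -0.05], TCP at [159.403, 630.154, 231.269] pointing down, gripper open.
Joint ranges: [-2.61, 2.61], [-0.41, 2.15], [-1.48, 1.57], [0, 2.5], [-1.57, 4.71], [0.05, 1.97], [-2.85, 2.85]. Speed limits (rad/s): [2.79, 2.79, 3.14, 3.14, 3.14, 3.14, 3.14].

INTERFACE

Orientations are given as [roll, pitch, yaw] about the fixed x, y, z axes, in that order (R = Rz(yaw) Ry(pitch) Rx(roll)).
In Python, from workcell import * gives the robot as it stands. The module is installed in compiled form; this text tells all that it offers.
- The arm moves only by the tool send_rows, never from a script. Its argument "moves" is a list of rows, each an object with "hand": the gripper command: -1 is shut, 1 is fully open, values between are in proportion; "offset": the shift along the tool's x, y, z in mm, a list of three; "twist": the turn, a rotation vector about the tool's x, y, z in rad, a list of three. A call has 1 to 20 rows; each row shifts and turns the pose as measured when the row begins, along the tool's axes as they then stand; what a row does not reach is not made up. A row lasts 1/12 s, in which the tool goes at most 41.7 mm and 7.16 degrees, less where a joint would pass 70% of its speed; a pose out of reach is approached as far as the arm can. A call is refused whole if a number of a shift passes 41.7 or a number of a turn 0.125, either way. A call with a gripper value outside its range is refused whole. The fingers move at their own pace and stop on an object; the grip force is fixed at half the most. Time passes only in rows, so rows that do not move let the fingers close. It gives the time, the measured TCP pose, the force and the opening at its end, in the units of the state.
- sense(): the state, without advancing time (a new reading comes with each control period).
- read_camera(name): name is "scene" or "top"; returns the picture (420x560x3 uint8, red, green, blue); there is no depth.
- camera_info(name): a dict with "intrinsics" (3x3 intrinsics, pixels), "D" ([k1, k2, p1, p2, k3] as OpenCV has them; the pictures are not rectified), "position" and "attitude" of the camera in the world. Camera axes: x right, y up, looking along -z (the intrinsics and any distortion apply to the point x, -y, -z); pixel columns grow to the right and rows downward; lengths in mm; the calibration is good to about 2 mm. A picture is of the moment at which its call begins. camera_info takes no time and is no camera call.
- finish_job(): hands the job in, once; it reports no verdict.
The state is a dict: "clock": time; "joint_positions": joint angles; "qvel": joint speeds; "joint_torque": joint torques, N m; "eef_pos": TCP position; "tcp_rot": TCP orientation; "contact_force": force on the tool from outside, world axes, zero at the start; "wrist_torque": the same for the moment, N m; "width": opening from 0.0 (shut) to 1.0 (fully open).
Only numpy, scipy, OpenCV 4.12 (cv2) and the standard library are available. Lean on these libraries where they do the work, as an engineer would, in place of code of your own. Each camera call takes 0.05 s, during which the arm holds its last target.

## Working session

There is one attempt and no reset: what is moved stays moved. The work goes in short steps, Python scripts to look and compute and a tool call to move; the robot and the scene stay as the last step left them, time stands still between calls to the robot, and variables do not carry over. Pictures are saved under pics/ and viewed, and the job is handed in when it is done.

Besides the shell and the picture viewer there is one more tool, called after ">>>" as a command line: name --argument value ..., lists and objects as JSON in quotes. send_rows: Moves the arm, as the interface text tells. Its arguments: {"type":"object","properties":{"moves":{"type":"array"}},"required":["moves"]}

```bash
mkdir -p pics; ls; python3 - <<'E'
from workcell import *
import cv2
for n in ("scene","top"):
    im=read_camera(n); cv2.imwrite(f"pics/{n}0.png",im[:,:,::-1]); print(camera_info(n))
print(sense())
E
```

```text
pics
{'intrinsics': array([[493.60890175,   0.        , 273.7256258 ],
       [  0.        , 493.60890175, 208.22376223],
       [  0.        ,   0.        ,   1.        ]]), 'D': array([-0.01341525,  0.        ,  0.        ,  0.        ,  0.        ]), 'position': array([1134.13279554,  658.92993864, 1242.54873047]), 'attitude': array([0.66416005, 0.01568007, 2.40756726])}
{'intrinsics': array([[529.14537915,   0.        , 269.18374918],
       [  0.        , 529.14537915, 215.19035999],
       [  0.        ,   0.        ,   1.        ]]), 'D': array([-0.14830995,  0.        ,  0.        ,  0.        ,  0.        ]), 'position': array([ 305.16364821,   10.27763986, 1555.57380586]), 'attitude': array([ 0.16611062,  0.00589569, -1.55638166])}
{'clock': 0.1, 'joint_positions': array([-1.42082611,  0.38378688,  0.0438151 ,  1.59942208, -0.01787457,
        1.16124174, -0.04989027]), 'qvel': array([ 2.93449985e-05, -2.59749132e-03, -2.34875052e-04, -4.74442842e-03,
        1.60080455e-03, -1.66627370e-03,  9.65989411e-04]), 'joint_torque': array([ 2.97403261e-03, -4.34730756e+01,  1.02924272e+00, -2.50455809e+01,
        1.07279970e-02,  5.43325441e-03, -6.42668255e-06]), 'eef_pos': array([159.19020767, 629.30529161, 229.98836422]), 'tcp_rot': array([-1.57325812e+00, -1.45755549e-04, -2.47650394e-01]), 'contact_force': array([ 0.60385518, -0.1581727 , -0.22709194]), 'wrist_torque': array([ 0.01391838, -0.00629773,  0.02829429]), 'width': 1.0007495691869654}
```

View pics/scene0.png

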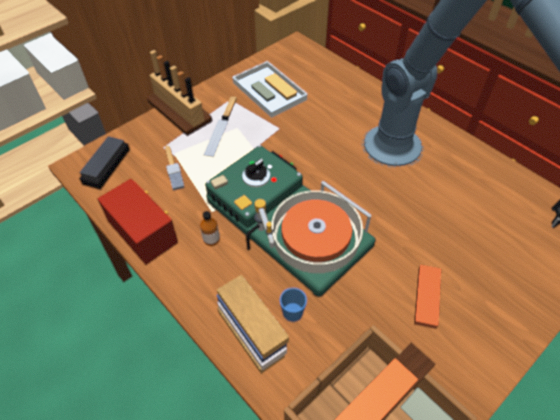

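View pics/top0.png

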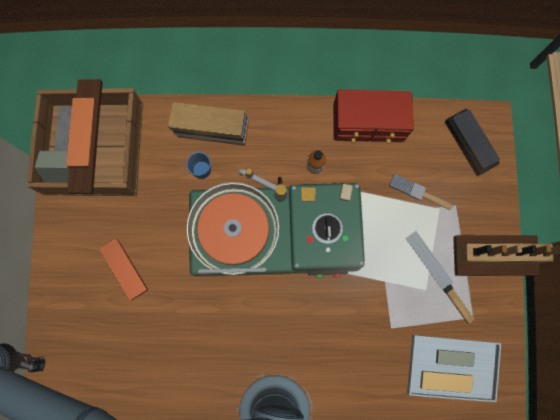

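```bash
cat > h.py <<'E'
import numpy as np, cv2
from scipy.spatial.transform import Rotation as R
from workcell import *
def cam(n):
    c=camera_info(n); return c['intrinsics'],c['D'],np.array(c['position']),R.from_euler('xyz',c['attitude']).as_matrix()
def ray(n,uv):
    K,D,p,A=cam(n)
    q=cv2.undistortPoints(np.array([[uv]],float),K,D)[0,0]
    d=A@np.array([q[0],-q[1],-1.]); return p,d/np.linalg.norm(d)
def onz(n,uv,z):
    p,d=ray(n,uv); return p+d*(z-p[2])/d[2]
def proj(n,P):
    K,D,p,A=cam(n); P=np.atleast_2d(np.asarray(P,float))
    c=(P-p)@A; c=c*[1,-1,-1]
    return cv2.projectPoints(c.reshape(-1,1,3),np.zeros(3),np.zeros(3),K,D)[0].reshape(-1,2)
def snap(n,name,box=None,s=1):
    im=read_camera(n)[:,:,::-1].copy(); np.save(f"pics/{name}.npy",im)
    crop(im,name,box,s); return im
def crop(im,name,box,s):
    if box: x0,y0,x1,y1=box; im=im[y0:y1,x0:x1]
    cv2.imwrite(f"pics/{name}.png",cv2.resize(im,None,fx=s,fy=s,interpolation=cv2.INTER_CUBIC))
E
python3 - <<'E'
from h import *
im=cv2.imread("pics/top0.png"); crop(im,"topz",(180,150,380,290),4)
im=cv2.imread("pics/scene0.png"); crop(im,"scz",(195,140,385,290),4)
print(onz("top",(232,229),112),onz("scene",(317,226),112))
E
```

```text
[507.05687367 124.25179594 112.        ] [507.35248125 120.24283763 112.        ]
```

View pics/topz.png

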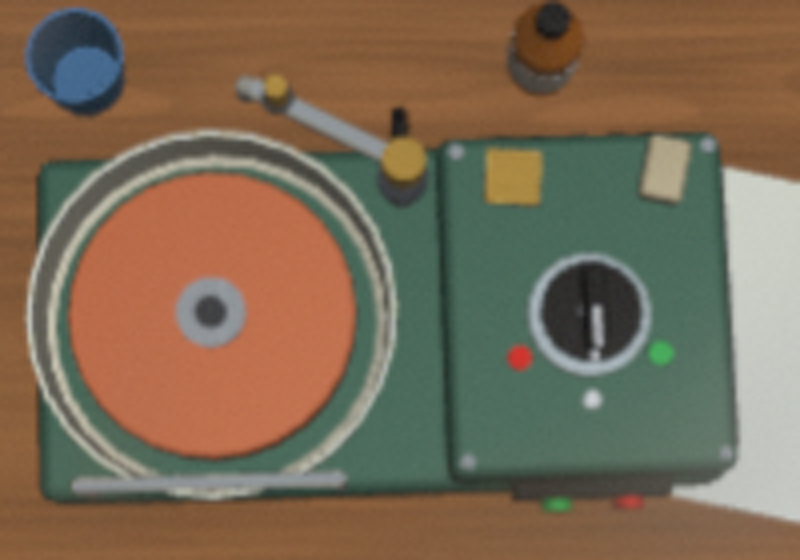

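View pics/scz.png

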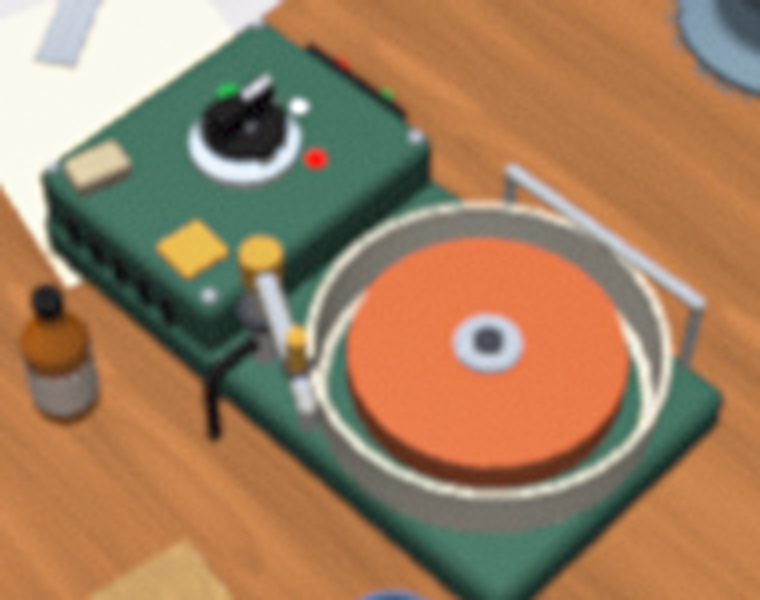

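```bash
python3 - <<'E'
from h import *
cl={'top':"pics/top0.png",'scene':"pics/scene0.png"}
box={'top':(290,215,360,265),'scene':(235,150,310,190)}
def cents(n):
    im=cv2.imread(cl[n]); hsv=cv2.cvtColor(im,cv2.COLOR_BGR2HSV)
    out={}
    x0,y0,x1,y1=box[n]
    roi=np.zeros(im.shape[:2],np.uint8); roi[y0:y1,x0:x1]=1
    masks={'green':cv2.inRange(hsv,(50,140,100),(75,255,255)),'red':cv2.inRange(hsv,(0,170,120),(6,255,255))|cv2.inRange(hsv,(174,170,120),(180,255,255)),
     'white':cv2.inRange(hsv,(0,0,150),(180,70,255))}
    for k,m in masks.items():
        nn,l,s,c=cv2.connectedComponentsWithStats(m*roi)
        for i in range(1,nn):
            if s[i,4]>=8: print(n,k,s[i],c[i].round(2),onz(n,c[i],114).round(1))
    m=cv2.inRange(hsv,(3,140,120),(15,255,255))
    nn,l,s,c=cv2.connectedComponentsWithStats(m)
    for i in range(1,nn):
        if s[i,4]>2000:
            ct=max(cv2.findContours((l==i).astype(np.uint8),0,2)[0],key=cv2.contourArea)
            print(n,'stone',s[i],cv2.fitEllipse(ct)[0], [onz(n,cv2.fitEllipse(ct)[0],112)])
            P=np.array([onz(n,p[0],112)[:2] for p in ct]); cc,r=cv2.minEnclosingCircle(P.astype(np.float32)); print('circ',cc,r)
            A=np.c_[2*P,np.ones(len(P))]; b=(P**2).sum(1); so=np.linalg.lstsq(A,b,rcond=None)[0]; print(so[:2],np.sqrt(so[2]+so[0]**2+so[1]**2))
cents('top'); cents('scene')
E
```

```text
top green [343 236   5   4  16] [344.75 237.62] [ 487.  -186.4  114. ]
top red [307 237   6   5  19] [309.58 238.89] [482.3 -89.5 114. ]
top white [313 215  29  29 135] [324.38 233.24] [ 498.4 -130.2  114. ]
top white [329 227   1   9   9] [329. 231.] [ 504.8 -143.   114. ]
top white [326 247   4   5  17] [327.53 249.35] [ 454.  -138.8  114. ]
top stone [   26    90   499   330 76911] (286.5372314453125, 259.2600402832031) [array([425.66542335, -26.8686225 , 112.        ])]Traceback (most recent call last):
  File "<stdin>", line 23, in <module>
  File "<stdin>", line 21, in cents
  File "h.py", line 11, in onz
    p,d=ray(n,uv); return p+d*(z-p[2])/d[2]
        ~~~^^^^^^
  File "h.py", line 7, in ray
    K,D,p,A=cam(n)
            ~~~^^^
  File "h.py", line 5, in cam
    c=camera_info(n); return c['intrinsics'],c['D'],np.array(c['position']),R.from_euler('xyz',c['attitude']).as_matrix()
ValueError: time passes only in moves, steps and waits
```

```bash
python3 - <<'E'
import re
s=open('h.py').read()
s=s.replace("def cam(n):\n","_c={}\ndef cam(n):\n    if n not in _c: _c[n]=_cam(n)\n    return _c[n]\ndef _cam(n):\n")
open('h.py','w').write(s)
E
cat > m.py <<'E'
from h import *
def comp(im,n,lo,hi,box,z,mn=8,mx=1e9):
    hsv=cv2.cvtColor(im,cv2.COLOR_BGR2HSV); m=cv2.inRange(hsv,lo,hi)
    x0,y0,x1,y1=box; r=np.zeros_like(m); r[y0:y1,x0:x1]=m[y0:y1,x0:x1]
    nn,l,s,c=cv2.connectedComponentsWithStats(r)
    return [(s[i],c[i].round(2),onz(n,c[i],z).round(1),(l==i).astype(np.uint8)) for i in range(1,nn) if mn<=s[i,4]<=mx]
def circ(P):
    A=np.c_[2*P,np.ones(len(P))]; b=(P**2).sum(1); so=np.linalg.lstsq(A,b,rcond=None)[0]; return so[:2],np.sqrt(so[2]+so[0]**2+so[1]**2)
E
python3 - <<'E'
from m import *
T=cv2.imread("pics/top0.png");S=cv2.imread("pics/scene0.png")
for n,im,bs,bb in (("top",T,(190,185,280,270),(290,215,360,265)),("scene",S,(275,195,360,265),(235,150,310,190))):
    for s,c,p,m in comp(im,n,(3,140,120),(12,255,255),bs,112,1500):
        ct=max(cv2.findContours(m,0,cv2.CHAIN_APPROX_NONE)[0],key=cv2.contourArea)
        print(n,'stone',s,circ(np.array([onz(n,q[0],112)[:2] for q in ct])))
    for k,lo,hi in (('g',(50,140,90),(75,255,255)),('r',(0,170,120),(5,255,255)),('r2',(174,150,100),(180,255,255)),('w',(0,0,185),(180,60,255))):
        for s,c,p,m in comp(im,n,lo,hi,bb,114,4): print(n,k,s,c,p)
    # brass
    for s,c,p,m in comp(im,n,(15,110,90),(28,255,255),(230,155,300,205) if n=='top' else (240,190,285,240),206,4): print(n,'brass',s,c,p)
E
```

```text
top stone [ 197  194   72   70 3619] (array([509.58400536, 122.89558514]), np.float64(96.7673038963323))
top g [343 236   5   4  16] [344.75 237.62] [ 487.  -186.4  114. ]
top r [307 237   6   5  19] [309.58 238.89] [482.3 -89.5 114. ]
top w [327 248   2   3   6] [327.5 249. ] [ 455.  -138.7  114. ]
top brass [246 168   6   7  36] [248.64 170.92] [648.5  77.2 206. ]
top brass [276 184  11  11 104] [280.69 189.02] [600.9  -7.5 206. ]
top brass [291 184   9   1   9] [295. 184.] [614.8 -44.8 206. ]
scene stone [ 282  200   70   58 2956] (array([512.00577173, 121.97654976]), np.float64(98.33335369132669))
scene g [249 161   6   4  18] [251.11 162.33] [ 485.1 -192.7  114. ]
scene r [279 155   3   2   4] [280.  155.5] [ 398.7 -152.9  114. ]
scene r [271 178   5   4  15] [273.33 179.27] [481.3 -92.8 114. ]
scene w [235 150  17  12 105] [240.29 153.54] [ 485.5 -245.5  114. ]
scene w [256 160   6   4  11] [258.55 161.36] [ 465.3 -180.   114. ]
scene w [268 165   4   3  11] [269.36 166.09] [ 453.8 -141.8  114. ]
scene w [242 171  28  15 142] [255.42 179.54] [ 522.1 -129.1  114. ]
scene brass [240 195  12  15 115] [244.18 201.98] [646.8 -24.5 206. ]
scene brass [255 199  11  13  97] [259.55 203.91] [620.7   8.7 206. ]
scene brass [267 222   5  11  45] [268.64 227.27] [654.2  83.1 206. ]
```

```bash
python3 - <<'E'
from m import *
f=lambda u,v:(180+u/4-.375,150+v/4-.375)
sc=[onz("top",f(*p),110) for p in ((456,152),(708,145),(468,461),(727,453))]
for p in sc: print(p.round(1))
print('bar',[onz("top",f(*p),138).round(1) for p in ((75,487),(340,479))])
print('gearbox top edge',[onz("top",f(*p),110).round(1) for p in ((455,142),(715,134))])
g=lambda u,v:(195+u/4-.375,140+v/4-.375)
print('bar sc',[onz("scene",g(*p),138).round(1) for p in ((512,170),(702,300))])
print('scene screws',[onz("scene",g(*p),110).round(1) for p in ((415,136),(208,296),(52,168))])
print('boss top', onz("top",f(589,314),120).round(1)) 
def tri(a,b):
    p,d=ray("top",a);q,e=ray("scene",b)
    s=np.linalg.lstsq(np.c_[d,-e],q-p,rcond=None)[0]; A=p+s[0]*d;B=q+s[1]*e; return ((A+B)/2).round(1),np.linalg.norm(A-B).round(1)
print('tap',tri((248.64,170.92),(268.64,227.27)))
print('hub', tri((280.69,189.02),(259.55,203.91)))
T=cv2.imread("pics/top0.png");S=cv2.imread("pics/scene0.png")
crop(T,"tk",(305,205,352,255),14);crop(S,"sk",(235,150,285,190),14)
E
```

```text
[626.4 -44.9 110. ]
[ 634.1 -221.9  110. ]
[410.8 -54.6 110. ]
[ 418.2 -232.4  110. ]
bar [array([387.3, 209.8, 138. ]), array([395.6,  32.1, 138. ])]
gearbox top edge [array([633.6, -44.2, 110. ]), array([ 642.1, -226.9,  110. ])]
bar sc [array([395.8,  30.7, 138. ]), array([384.5, 205.8, 138. ])]
scene screws [array([407. , -60.2, 110. ]), array([624.2, -49.8, 110. ]), array([ 632.5, -224.8,  110. ])]
boss top [ 511.9 -136.5  120. ]
tap (array([650.4,  77.9, 197.3]), np.float64(0.8))
hub (array([607.1,  -8.1, 178.8]), np.float64(0.6))
```

View pics/tk.png

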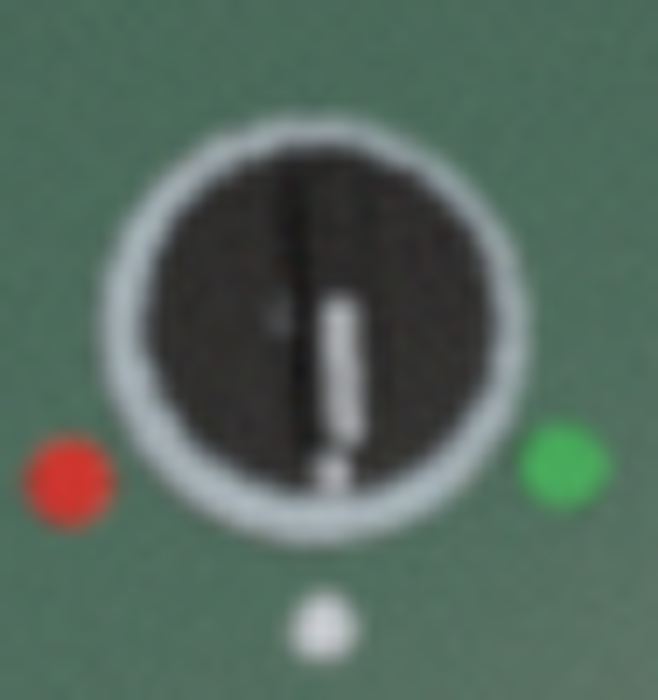

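View pics/sk.png

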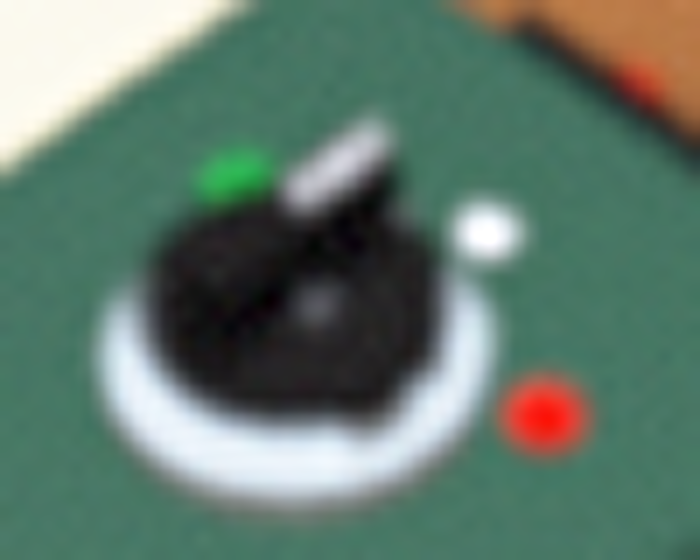

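```bash
python3 - <<'E'
from m import *
f=lambda u,v:(305+u/14-.46,205+v/14-.46)
a=onz("top",f(338,300),164);b=onz("top",f(350,440),164);print(a,b,np.arctan2(-(b-a)[1],-(b-a)[0])-.047)
g=lambda u,v:(235+u/14-.46,150+v/14-.46)
a=onz("scene",g(295,200),164);b=onz("scene",g(378,130),164);print(a,b,np.arctan2(-(b-a)[1],-(b-a)[0])-.047)
print(f(321,330),onz("top",f(321,330),120),onz("top",f(298,335),180), onz("scene",g(297,355),120))
s=sense();print(s['eef_pos'],s['tcp_rot'],s['clock'])
E
```

```text
[ 511.37882302 -136.88478375  164.        ] [ 484.59031666 -139.07982453  164.        ] 0.03475699912433336
[ 507.95766633 -141.19227529  164.        ] [ 481.41130043 -144.62166625  164.        ] 0.0814734166303316
(327.46857142857147, 228.11142857142858) [ 511.91475668 -138.17650396  120.        ] [ 502.27019826 -127.63938807  180.        ] [ 512.25502172 -138.53966812  120.        ]
[159.19020767 629.30529161 229.98836422] [-1.57325812e+00 -1.45755549e-04 -2.47650394e-01] 0.1
```

>>> send_rows --moves '[{"hand":0.0,"offset":[0,-30,0],"twist":[0,0.12,0]},{"hand":0.0,"offset":[0,-30,0],"twist":[0,0.12,0]},{"hand":0.0,"offset":[0,0,0],"twist":[0,0,0]}]'

```text
clock: 0.35
eef_pos: [158.6, 626.0, 286.1]
tcp_rot: [-1.585, -0.004, -0.499]
contact_force: [0.3, 1.8, 2.1]
width: 0.606
```

```bash
cat > plan.py <<'E'
from m import *
import sys, json
# from current pose to target pos/yaw with n rows, tool assumed down
def plan(tgt,yaw,n):
    s=sense(); p=np.array(s['eef_pos']); y=s['tcp_rot'][2]
    dy=(yaw-y)
    if n==0: n=int(max(np.ceil(np.linalg.norm(tgt-p)/40),np.ceil(abs(dy)/.12)))
    d=(tgt-p)/n
    out=[]
    for i in range(n):
        c,sn=np.cos(y+dy*i/n),np.sin(y+dy*i/n)
        out.append([round(c*d[0]+sn*d[1],1),round(-d[2],1),round(-sn*d[0]+c*d[1],1)])
    return out,round(-dy/n,4)
def st():
    s=sense(); print(s['clock'],'pos',np.round(s['eef_pos'],1),'rot',np.round(s['tcp_rot'],3),'F',np.round(s['contact_force'],1),'M',np.round(s['wrist_torque'],2),'w',round(s['width'],3),'q',np.round(s['joint_positions'],2))
E
python3 -c "
from plan import *
st()
print(plan(np.array([511.5,-137.2,300]),0.09-np.pi,0))"
```

```text
0.35 pos [158.6 626.  286.1] rot [-1.585 -0.004 -0.499] F [0.3 1.8 2.1] M [ 0.07 -0.02 -0.02] w 0.606 q [-1.46  0.34  0.09  1.54 -0.03  1.28 -0.29]
([[np.float64(30.7), np.float64(-0.6), np.float64(-22.8)], [np.float64(33.1), np.float64(-0.6), np.float64(-19.1)], [np.float64(35.1), np.float64(-0.6), np.float64(-15.1)], [np.float64(36.6), np.float64(-0.6), np.float64(-11.0)], [np.float64(37.6), np.float64(-0.6), np.float64(-6.6)], [np.float64(38.2), np.float64(-0.6), np.float64(-2.2)], [np.float64(38.2), np.float64(-0.6), np.float64(2.2)], [np.float64(37.6), np.float64(-0.6), np.float64(6.6)], [np.float64(36.6), np.float64(-0.6), np.float64(10.9)], [np.float64(35.1), np.float64(-0.6), np.float64(15.1)], [np.float64(33.1), np.float64(-0.6), np.float64(19.0)], [np.float64(30.7), np.float64(-0.6), np.float64(22.8)], [np.float64(27.9), np.float64(-0.6), np.float64(26.2)], [np.float64(24.7), np.float64(-0.6), np.float64(29.2)], [np.float64(21.1), np.float64(-0.6), np.float64(31.9)], [np.float64(17.3), np.float64(-0.6), np.float64(34.1)], [np.float64(13.2), np.float64(-0.6), np.float64(35.9)], [np.float64(9.0), np.float64(-0.6), np.float64(37.2)], [np.float64(4.6), np.float64(-0.6), np.float64(37.9)], [np.float64(0.2), np.float64(-0.6), np.float64(38.2)], [np.float64(-4.2), np.float64(-0.6), np.float64(38.0)], [np.float64(-8.6), np.float64(-0.6), np.float64(37.2)]], np.float64(0.116))
```

>>> send_rows --moves '[{"hand":0.0,"offset":[31,-1,-23],"twist":[0,0.116,0]},{"hand":0.0,"offset":[33,-1,-19],"twist":[0,0.116,0]},{"hand":0.0,"offset":[35,-1,-15],"twist":[0,0.116,0]},{"hand":0.0,"offset":[37,-1,-11],"twist":[0,0.116,0]},{"hand":0.0,"offset":[38,-1,-7],"twist":[0,0.116,0]},{"hand":0.0,"offset":[38,-1,-2],"twist":[0,0.116,0]},{"hand":0.0,"offset":[38,-1,2],"twist":[0,0.116,0]},{"hand":0.0,"offset":[38,-1,7],"twist":[0,0.116,0]},{"hand":0.0,"offset":[37,-1,11],"twist":[0,0.116,0]},{"hand":0.0,"offset":[35,-1,15],"twist":[0,0.116,0]}]'

```text
clock: 1.18
eef_pos: [311.2, 268.4, 291.8]
tcp_rot: [-1.579, -0.018, -1.686]
contact_force: [1.1, 0.4, 0.3]
width: 0.501
```

```bash
python3 -c "
from plan import *
st()
a,b=plan(np.array([511.5,-137.2,300]),0.09-np.pi,0);print(b,[list(map(float,x)) for x in a])"
```

```text
1.1833 pos [311.2 268.4 291.8] rot [-1.579 -0.018 -1.686] F [1.1 0.4 0.3] M [ 0.03 -0.07 -0.04] w 0.501 q [-1.21 -0.16  0.36  2.06  0.06  1.25 -0.99]
0.1138 [[31.7, -0.7, 20.4], [29.1, -0.7, 23.9], [26.2, -0.7, 27.1], [23.0, -0.7, 29.9], [19.4, -0.7, 32.3], [15.7, -0.7, 34.3], [11.7, -0.7, 35.9], [7.5, -0.7, 36.9], [3.3, -0.7, 37.6], [-1.0, -0.7, 37.7], [-5.3, -0.7, 37.3], [-9.5, -0.7, 36.5]]
```

>>> send_rows --moves '[{"hand":0.0,"offset":[32,-1,20],"twist":[0,0.113,0]},{"hand":0.0,"offset":[29,-1,24],"twist":[0,0.113,0]},{"hand":0.0,"offset":[26,-1,27],"twist":[0,0.113,0]},{"hand":0.0,"offset":[23,-1,30],"twist":[0,0.113,0]},{"hand":0.0,"offset":[19,-1,32],"twist":[0,0.113,0]},{"hand":0.0,"offset":[16,-1,34],"twist":[0,0.113,0]},{"hand":0.0,"offset":[12,-1,36],"twist":[0,0.113,0]},{"hand":0.0,"offset":[8,-1,37],"twist":[0,0.113,0]}]'

```text
clock: 1.85
eef_pos: [439.4, -20.9, 299.1]
tcp_rot: [-1.566, -0.017, -2.629]
contact_force: [0.6, -0.2, -0.2]
width: 0.5
```

```bash
python3 -c "
from plan import *
st()
a,b=plan(np.array([511.5,-137.2,280]),0.09-np.pi,0);print(b,[list(map(float,x)) for x in a])"
```

```text
1.85 pos [439.4 -20.9 299.1] rot [-1.566 -0.017 -2.629] F [ 0.6 -0.2 -0.2] M [ 0.07 -0.06  0.  ] w 0.5 q [-0.84 -0.15  0.73  2.01  0.12  1.26 -1.21]
0.1057 [[-1.4, 4.8, 34.2], [-5.0, 4.8, 33.8], [-8.6, 4.8, 33.1], [-12.0, 4.8, 32.0]]
```

>>> send_rows --moves '[{"hand":0.0,"offset":[-1,5,34],"twist":[0,0.106,0]},{"hand":0.0,"offset":[-5,5,34],"twist":[0,0.106,0]},{"hand":0.0,"offset":[-9,5,33],"twist":[0,0.106,0]},{"hand":0.0,"offset":[-12,5,32],"twist":[0,0.106,0]},{"hand":0.0,"offset":[0,0,0],"twist":[0,0,0]}]'

```text
clock: 2.27
eef_pos: [511.9, -153.4, 278.3]
tcp_rot: [-1.554, -0.01, -3.085]
contact_force: [-0.6, -0.5, -0.9]
width: 0.5
```

```bash
cat >> plan.py <<'E'
def corr(tgt,yaw):
    # tool-frame shift and twist to reach tgt, tool down at yaw
    s=sense(); A=R.from_euler('xyz',s['tcp_rot']); B=R.from_euler('xyz',[-np.pi/2,0,yaw])
    print('off',A.inv().apply(np.array(tgt)-s['eef_pos']).round(1),'tw',(A.inv()*B).as_rotvec().round(3))
E
python3 -c "
from plan import *
st()
corr([511.5,-137.2,230],0.09-np.pi)
snap('scene','s1',(195,100,385,240),4);snap('top','t1',(280,170,380,270),6)"
```

```text
2.2667 pos [ 511.9 -153.4  278.3] rot [-1.554 -0.01  -3.085] F [-0.6 -0.5 -0.9] M [ 0.    0.03 -0.01] w 0.5 q [-0.65  0.17  0.96  1.85 -0.13  1.2  -1.17]
off [ -1.  48. -17.] tw [-0.016 -0.034  0.01 ]
```

View pics/s1.png

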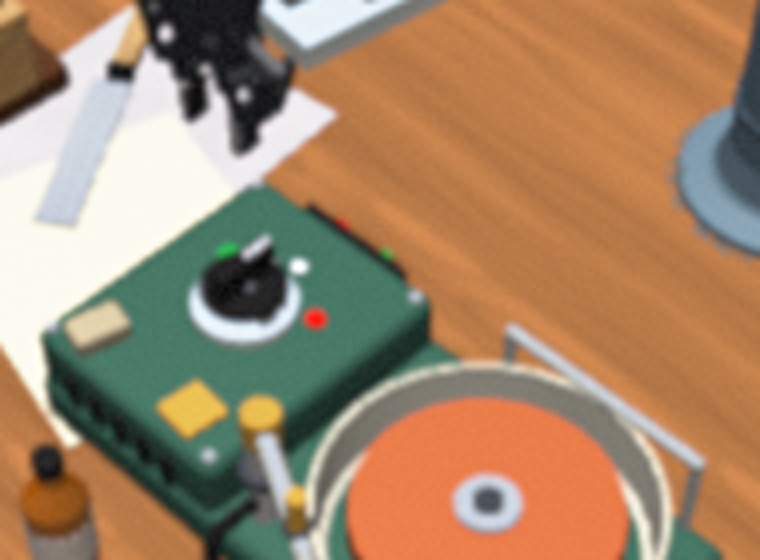

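>>> send_rows --moves '[{"hand":0.0,"offset":[0,24,-8],"twist":[-0.008,-0.017,0.005]},{"hand":0.0,"offset":[0,24,-8],"twist":[-0.008,-0.017,0.005]},{"hand":0.0,"offset":[0,0,0],"twist":[0,0,0]},{"hand":0.0,"offset":[0,0,0],"twist":[0,0,0]}]'

```text
clock: 2.7
eef_pos: [508.6, -127.0, 230.2]
tcp_rot: [-1.583, 0.002, -3.031]
contact_force: [0.3, 0.3, 0.8]
width: 0.498
```

```bash
python3 -c "
from plan import *
st()
corr([511.5,-137.2,190],0.09-np.pi)"
```

```text
2.7 pos [ 508.6 -127.   230.2] rot [-1.583e+00  2.000e-03 -3.031e+00] F [0.3 0.3 0.8] M [-0.07 -0.01 -0.04] w 0.498 q [-0.65  0.2   0.92  1.93 -0.19  1.1  -1.11]
off [-1.7 40.1 11. ] tw [ 0.012  0.02  -0.001]
```

>>> send_rows --moves '[{"hand":0.0,"offset":[-1,8,3],"twist":[0.005,0.01,0]},{"hand":0.0,"offset":[0,10,3],"twist":[0.003,0.005,0]},{"hand":0.0,"offset":[0,8,2],"twist":[0,0,0]},{"hand":0.0,"offset":[0,5,1],"twist":[0,0,0]},{"hand":0.0,"offset":[0,0,0],"twist":[0,0,0]},{"hand":0.0,"offset":[0,0,0],"twist":[0,0,0]}]'

```text
clock: 3.2
eef_pos: [512.8, -133.9, 200.3]
tcp_rot: [-1.577, 0.008, -3.042]
contact_force: [-0.7, -0.2, -0.4]
width: 0.502
```

```bash
python3 -c "
from plan import *
st()
corr([511.5,-137.2,142],0.09-np.pi)
snap('scene','s2',(215,120,315,200),7)"
```

```text
3.2 pos [ 512.8 -133.9  200.3] rot [-1.577  0.008 -3.042] F [-0.7 -0.2 -0.4] M [-0.03 -0.06 -0.  ] w 0.502 q [-0.61  0.25  0.91  1.95 -0.24  1.04 -1.06]
off [ 2.1 58.2  3.5] tw [ 0.006  0.01  -0.008]
```

View pics/s2.png

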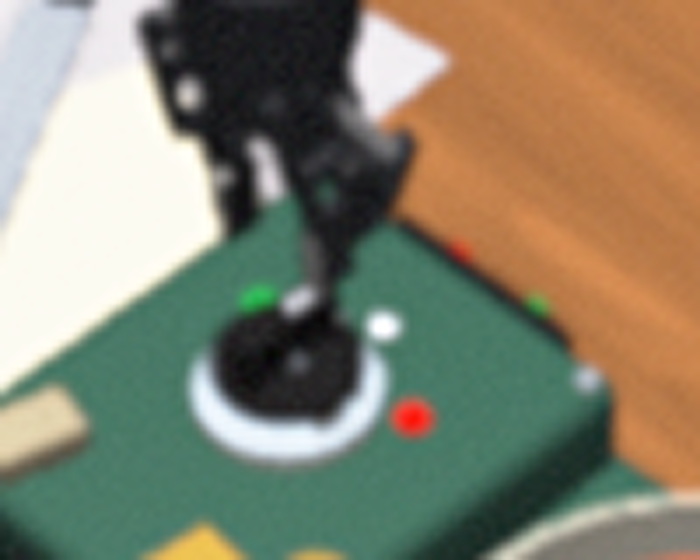

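>>> send_rows --moves '[{"hand":0.0,"offset":[0,5,1],"twist":[0,0.01,0]},{"hand":0.0,"offset":[0,8,1],"twist":[0,0,0]},{"hand":0.0,"offset":[0,8,0.5],"twist":[0,0,0]},{"hand":0.0,"offset":[0,8,0.5],"twist":[0,0,0]},{"hand":0.0,"offset":[0,6,0],"twist":[0,0,0]},{"hand":0.0,"offset":[0,0,0],"twist":[0,0,0]},{"hand":0.0,"offset":[0,0,0],"twist":[0,0,0]}]'

```text
clock: 3.83
eef_pos: [513.8, -137.5, 161.7]
tcp_rot: [-1.577, 0.009, -3.054]
contact_force: [0.3, -0.2, -0.3]
width: 0.496
```

```bash
python3 -c "
from plan import *
st()
corr([511.5,-137.2,142],0.09-np.pi)"
```

```text
3.8333 pos [ 513.8 -137.5  161.7] rot [-1.577  0.009 -3.054] F [ 0.3 -0.2 -0.3] M [-0.02  0.04 -0.02] w 0.496 q [-0.56  0.32  0.88  1.98 -0.31  0.97 -1.02]
off [ 2.4 19.7 -0.3] tw [ 0.006 -0.002 -0.009]
```

>>> send_rows --moves '[{"hand":0.0,"offset":[1,6,0],"twist":[0.003,0,-0.005]},{"hand":0.0,"offset":[1,6,0],"twist":[0.003,0,-0.004]},{"hand":0.0,"offset":[0,5,0],"twist":[0,0,0]},{"hand":0.0,"offset":[0,0,0],"twist":[0,0,0]},{"hand":0.0,"offset":[0,0,0],"twist":[0,0,0]}]'

```text
clock: 4.25
eef_pos: [511.9, -137.4, 142.9]
tcp_rot: [-1.57, -0.001, -3.053]
contact_force: [0.2, 0.5, -0.0]
width: 0.499
```

```bash
python3 -c "
from plan import *
st()
corr([511.5,-137.2,142],0.09-np.pi)
snap('scene','s3',(215,120,315,200),7)"
```

```text
4.25 pos [ 511.9 -137.4  142.9] rot [-1.570e+00 -1.000e-03 -3.053e+00] F [ 0.2  0.5 -0. ] M [-0.05 -0.01  0.05] w 0.499 q [-0.55  0.35  0.86  2.   -0.33  0.94 -1.  ]
off [ 0.4  0.9 -0.2] tw [-0.001 -0.001  0.001]
```

View pics/s3.png

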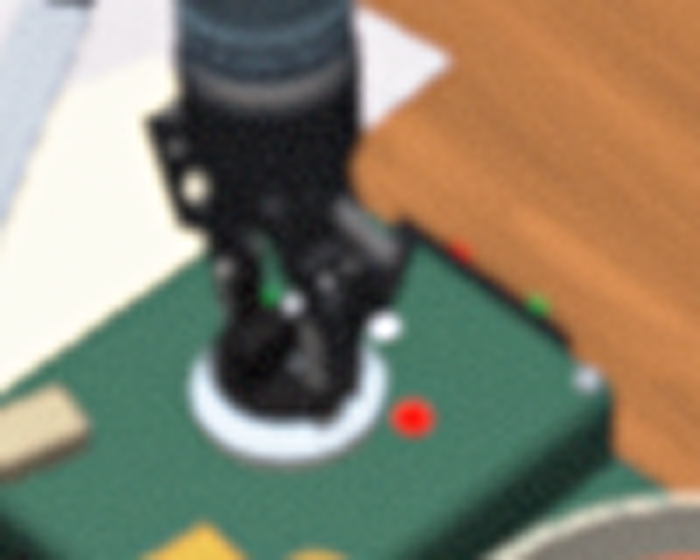

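Fingers straddle the bar. Close in place.

>>> send_rows --moves '[{"hand":-1,"offset":[0,0,0],"twist":[0,0,0]},{"hand":-1,"offset":[0,0,0],"twist":[0,0,0]},{"hand":-1,"offset":[0,0,0],"twist":[0,0,0]},{"hand":-1,"offset":[0,0,0],"twist":[0,0,0]},{"hand":-1,"offset":[0,0,0],"twist":[0,0,0]}]'

```text
clock: 4.72
eef_pos: [512.1, -137.8, 143.5]
tcp_rot: [-1.57, -0.0, -3.054]
contact_force: [0.3, -0.4, -1.4]
width: 0.152
```

```bash
python3 -c "
from plan import *
st()"
```

```text
4.7167 pos [ 512.1 -137.8  143.5] rot [-1.57  -0.    -3.054] F [ 0.3 -0.4 -1.4] M [-0.   -0.08  0.03] w 0.152 q [-0.55  0.35  0.86  2.   -0.33  0.94 -1.  ]
```

>>> send_rows --moves '[{"hand":-1,"offset":[0,-3,0],"twist":[0,0,0]},{"hand":-1,"offset":[0,-3,0],"twist":[0,0,0]},{"hand":-1,"offset":[0,-3,0],"twist":[0,0,0]},{"hand":-1,"offset":[0,-2,0],"twist":[0,0,0]},{"hand":-1,"offset":[0,0,0],"twist":[0,0,0]}]'

```text
clock: 5.13
eef_pos: [512.0, -137.7, 152.0]
tcp_rot: [-1.566, 0.001, -3.054]
contact_force: [3.7, -1.7, -9.2]
width: 0.152
```

```bash
python3 -c "
from plan import *
st()"
```

```text
5.1333 pos [ 512.  -137.7  152. ] rot [-1.566e+00  1.000e-03 -3.054e+00] F [ 3.7 -1.7 -9.2] M [-0.23 -0.73 -0.06] w 0.152 q [-0.56  0.34  0.87  1.99 -0.31  0.95 -1.02]
```

>>> send_rows --moves '[{"hand":-1,"offset":[0,-2,0],"twist":[0,0,0]},{"hand":-1,"offset":[0,-1,0],"twist":[0,0,0]},{"hand":-1,"offset":[0,0,0],"twist":[0,0,0]},{"hand":-1,"offset":[0,0,0],"twist":[0,0,0]}]'

```text
clock: 5.47
eef_pos: [511.9, -137.6, 154.8]
tcp_rot: [-1.565, 0.002, -3.054]
contact_force: [3.5, -1.4, -9.8]
width: 0.154
```

```bash
python3 -c "
from plan import *
st()"
```

```text
5.4667 pos [ 511.9 -137.6  154.8] rot [-1.565e+00  2.000e-03 -3.054e+00] F [ 3.5 -1.4 -9.8] M [-0.25 -0.82  0.01] w 0.154 q [-0.57  0.33  0.88  1.99 -0.31  0.95 -1.02]
```

>>> send_rows --moves '[{"hand":-1,"offset":[0,0,0],"twist":[0,-0.08,0]},{"hand":-1,"offset":[0,0,0],"twist":[0,-0.08,0]},{"hand":-1,"offset":[0,0,0],"twist":[0,-0.08,0]},{"hand":-1,"offset":[0,0,0],"twist":[0,0,0]}]'

```text
clock: 5.8
eef_pos: [511.9, -137.5, 154.6]
tcp_rot: [-1.565, -0.0, -2.803]
contact_force: [4.8, -1.5, -9.9]
width: 0.148
```

```bash
python3 -c "
from plan import *
st();corr([512,-137.6,154.5],-2.8)"
```

```text
5.8 pos [ 511.9 -137.5  154.6] rot [-1.565 -0.    -2.803] F [ 4.8 -1.5 -9.9] M [-0.16 -0.77 -0.04] w 0.148 q [-0.53  0.32  0.82  1.99 -0.28  0.95 -0.8 ]
off [-0.1  0.1  0.1] tw [-0.006 -0.003  0.   ]
```

Turning freely, no lateral displacement. Continue to t≈0.72.

>>> send_rows --moves '[{"hand":-1,"offset":[0,0,0],"twist":[0,-0.08,0]},{"hand":-1,"offset":[0,0,0],"twist":[0,-0.08,0]},{"hand":-1,"offset":[0,0,0],"twist":[0,-0.08,0]},{"hand":-1,"offset":[0,0,0],"twist":[0,-0.08,0]},{"hand":-1,"offset":[0,0,0],"twist":[0,-0.08,0]},{"hand":-1,"offset":[0,0,0],"twist":[0,0,0]},{"hand":-1,"offset":[0,0,0],"twist":[0,0,0]}]'

```text
clock: 6.38
eef_pos: [511.8, -137.4, 154.3]
tcp_rot: [-1.566, -0.003, -2.401]
contact_force: [3.9, -0.4, -9.8]
width: 0.147
```

```bash
python3 -c "
from plan import *
st();corr([512,-137.6,154.5],-2.375)"
```

```text
6.3833 pos [ 511.8 -137.4  154.3] rot [-1.566 -0.003 -2.401] F [ 3.9 -0.4 -9.8] M [-0.18 -0.86  0.04] w 0.147 q [-0.46  0.3   0.74  1.99 -0.24  0.94 -0.43]
off [-0.  -0.2  0.3] tw [-0.005 -0.026  0.003]
```

>>> send_rows --moves '[{"hand":-1,"offset":[0,1.5,0],"twist":[0,-0.03,0]},{"hand":-1,"offset":[0,1,0],"twist":[0,0,0]},{"hand":-1,"offset":[0,0,0],"twist":[0,0,0]}]'

```text
clock: 6.63
eef_pos: [511.8, -137.4, 151.9]
tcp_rot: [-1.567, -0.003, -2.378]
contact_force: [2.6, -1.5, -9.0]
width: 0.151
```

>>> send_rows --moves '[{"hand":-1,"offset":[0,0.8,0],"twist":[0,0,0]},{"hand":-1,"offset":[0,0,0],"twist":[0,0,0]}]'

```text
clock: 6.8
eef_pos: [511.8, -137.4, 151.2]
tcp_rot: [-1.567, -0.003, -2.381]
contact_force: [2.1, -1.8, -9.2]
width: 0.149
```

>>> send_rows --moves '[{"hand":-1,"offset":[0,0.8,0],"twist":[0,0,0]},{"hand":-1,"offset":[0,0,0],"twist":[0,0,0]}]'

```text
clock: 6.97
eef_pos: [511.8, -137.4, 150.6]
tcp_rot: [-1.567, -0.003, -2.382]
contact_force: [3.1, -0.3, -8.3]
width: 0.15
```

>>> send_rows --moves '[{"hand":-1,"offset":[0,0.6,0],"twist":[0,0,0]},{"hand":-1,"offset":[0,0,0],"twist":[0,0,0]}]'

```text
clock: 7.13
eef_pos: [511.9, -137.4, 150.5]
tcp_rot: [-1.567, -0.003, -2.383]
contact_force: [3.0, -1.3, -7.8]
width: 0.148
```

>>> send_rows --moves '[{"hand":-1,"offset":[0,0.6,0],"twist":[0,0,0]},{"hand":-1,"offset":[0,0,0],"twist":[0,0,0]}]'

```text
clock: 7.3
eef_pos: [511.9, -137.4, 150.5]
tcp_rot: [-1.568, -0.003, -2.383]
contact_force: [2.5, -0.0, -6.4]
width: 0.147
```

>>> send_rows --moves '[{"hand":-1,"offset":[0,0.7,0],"twist":[0,-0.025,0]},{"hand":-1,"offset":[0,0.7,0],"twist":[0,-0.025,0]},{"hand":-1,"offset":[0,0.7,0],"twist":[0,0,0]}]'

```text
clock: 7.55
eef_pos: [512.0, -137.4, 149.8]
tcp_rot: [-1.57, -0.002, -2.329]
contact_force: [0.4, 0.3, 0.2]
width: 0.15
```

>>> send_rows --moves '[{"hand":-1,"offset":[0,0.7,0],"twist":[0,-0.025,0]},{"hand":-1,"offset":[0,0.7,0],"twist":[0,-0.025,0]},{"hand":-1,"offset":[0,0.7,0],"twist":[0,0,0]}]'

```text
clock: 7.8
eef_pos: [511.9, -137.5, 147.2]
tcp_rot: [-1.569, -0.002, -2.276]
contact_force: [2.8, -0.9, -7.0]
width: 0.15
```

```bash
python3 -c "
from plan import *
st();corr([512,-137.6,150],-2.375)"
```

```text
7.8 pos [ 511.9 -137.5  147.2] rot [-1.569e+00 -2.000e-03 -2.276e+00] F [ 2.8 -0.9 -7. ] M [-0.09 -0.63  0.02] w 0.15 q [-0.43  0.31  0.71  1.99 -0.24  0.93 -0.3 ]
off [-0.  -2.8  0.2] tw [-0.002  0.099  0.002]
```

>>> send_rows --moves '[{"hand":-1,"offset":[0,1,0],"twist":[0,0,0]},{"hand":-1,"offset":[0,1,0],"twist":[0,0,0]},{"hand":-1,"offset":[0,0.7,0],"twist":[0,0,0]},{"hand":-1,"offset":[0,0,0],"twist":[0,0,0]}]'

```text
clock: 8.13
eef_pos: [511.9, -137.5, 143.6]
tcp_rot: [-1.569, -0.003, -2.276]
contact_force: [2.1, -0.9, -4.2]
width: 0.152
```

>>> send_rows --moves '[{"hand":-1,"offset":[0,0.6,0],"twist":[0,0,0]},{"hand":-1,"offset":[0,0.6,0],"twist":[0,0,0]},{"hand":-1,"offset":[0,0,0],"twist":[0,0,0]}]'

```text
clock: 8.38
eef_pos: [511.9, -137.5, 143.6]
tcp_rot: [-1.57, -0.002, -2.276]
contact_force: [1.3, -0.4, -5.4]
width: 0.147
```

>>> send_rows --moves '[{"hand":-0.1,"offset":[0,0,0],"twist":[0,0,0]},{"hand":-0.1,"offset":[0,0,0],"twist":[0,0,0]},{"hand":-0.1,"offset":[0,0,0],"twist":[0,0,0]},{"hand":-0.1,"offset":[0,0,0],"twist":[0,0,0]}]'

```text
clock: 8.72
eef_pos: [512.2, -137.9, 144.8]
tcp_rot: [-1.57, -0.002, -2.276]
contact_force: [0.5, -1.0, 0.2]
width: 0.451
```

>>> send_rows --moves '[{"hand":-0.1,"offset":[0,-8,0],"twist":[0,0,0]},{"hand":-0.1,"offset":[0,-12,0],"twist":[0,0,0]},{"hand":-0.1,"offset":[0,-20,0],"twist":[0,0,0]},{"hand":-0.1,"offset":[0,-30,0],"twist":[0,0,0]},{"hand":-0.1,"offset":[0,-40,0],"twist":[0,0,0]},{"hand":-0.1,"offset":[0,-20,0],"twist":[0,0,0]},{"hand":-0.1,"offset":[0,0,0],"twist":[0,0,0]}]'

```text
clock: 9.3
eef_pos: [511.0, -139.0, 284.6]
tcp_rot: [-1.572, -0.004, -2.279]
contact_force: [0.5, -0.6, 0.5]
width: 0.455
```

```bash
python3 -c "
from plan import *
st()
snap('scene','s4',(215,120,315,200),7);snap('top','t4',(180,150,380,290),4)"
```

```text
9.3 pos [ 511.  -139.   284.6] rot [-1.572 -0.004 -2.279] F [ 0.5 -0.6  0.5] M [-0.05 -0.05 -0.03] w 0.455 q [-0.51  0.12  0.76  1.85 -0.09  1.21 -0.43]
```

View pics/s4.png

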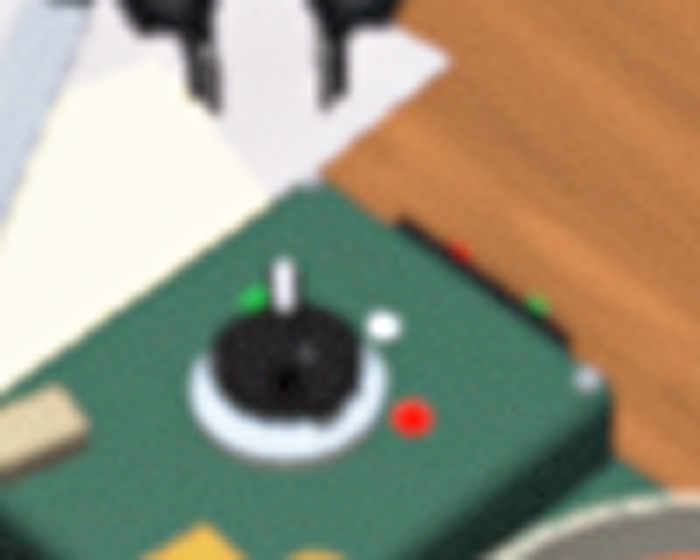

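View pics/t4.png

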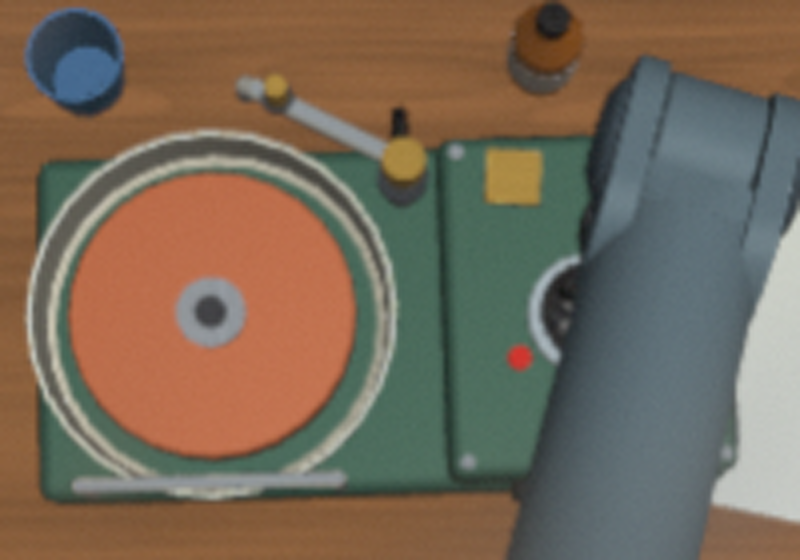

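```bash
python3 -c "
from plan import *
a,b=plan(np.array([647,73,270]),1.103-np.pi,9);print(b,[list(map(float,x)) for x in a])"
```

```text
-0.0268 [[-27.8, 1.2, -3.7], [-27.9, 1.2, -2.9], [-28.0, 1.2, -2.2], [-28.0, 1.2, -1.4], [-28.0, 1.2, -0.7], [-28.0, 1.2, 0.1], [-28.0, 1.2, 0.8], [-28.0, 1.2, 1.6], [-27.9, 1.2, 2.3]]
```

>>> send_rows --moves '[{"hand":-0.1,"offset":[-28,1,-4],"twist":[0,-0.027,0]},{"hand":-0.1,"offset":[-28,1,-3],"twist":[0,-0.027,0]},{"hand":-0.1,"offset":[-28,1,-2],"twist":[0,-0.027,0]},{"hand":-0.1,"offset":[-28,1,-1],"twist":[0,-0.027,0]},{"hand":-0.1,"offset":[-28,1,-1],"twist":[0,-0.027,0]},{"hand":-0.1,"offset":[-28,1,0],"twist":[0,-0.027,0]},{"hand":-0.1,"offset":[-28,1,1],"twist":[0,-0.027,0]},{"hand":-0.1,"offset":[-20,1,1],"twist":[0,-0.027,0]},{"hand":-0.1,"offset":[-10,1,1],"twist":[0,-0.02,0]},{"hand":-0.1,"offset":[0,0,0],"twist":[0,0,0]},{"hand":-0.1,"offset":[0,0,0],"twist":[0,0,0]}]'

```text
clock: 10.32
eef_pos: [627.8, 72.4, 246.2]
tcp_rot: [-1.61, -0.024, -2.021]
contact_force: [-0.4, -0.3, 1.0]
width: 0.447
```

```bash
python3 -c "
from plan import *
st();corr([650.4,77.9,225],1.103-np.pi)
snap('scene','s5',(215,120,315,240),5)
im=snap('top','t5',(280,180,380,280),6)
"
```

```text
10.3167 pos [627.8  72.4 246.2] rot [-1.61  -0.024 -2.021] F [-0.4 -0.3  1. ] M [-0.03 -0.   -0.03] w 0.447 q [-0.63  0.41  0.59  1.61 -0.23  1.24 -0.44]
off [-15.3  20.1  18.8] tw [0.039 0.017 0.024]
```

View pics/s5.png

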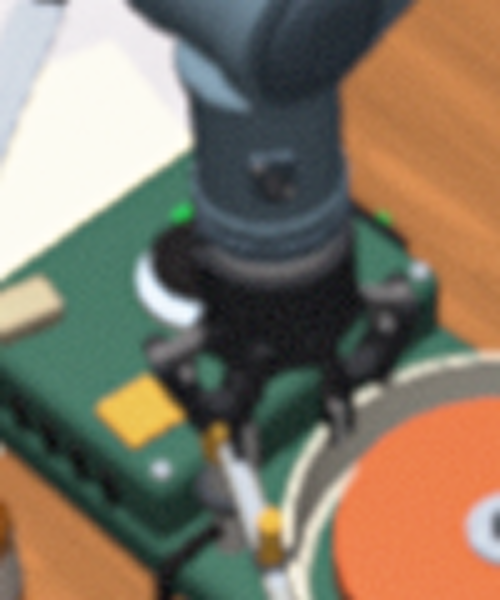

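View pics/t5.png

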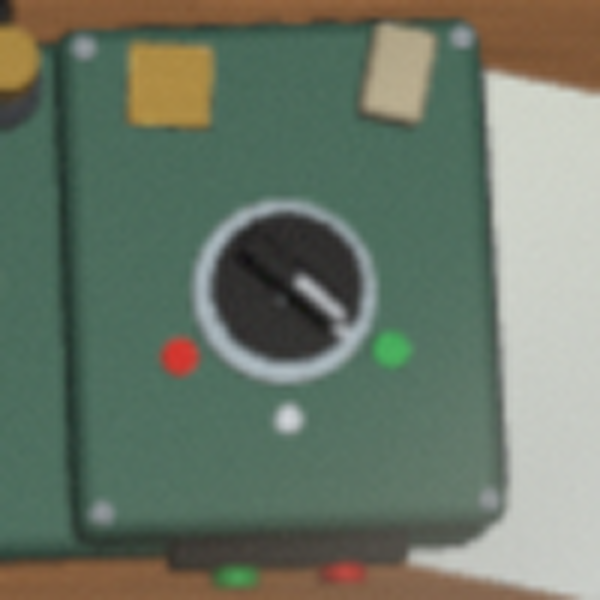

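>>> send_rows --moves '[{"hand":-0.1,"offset":[-5,1,6],"twist":[0.02,0.01,0.012]},{"hand":-0.1,"offset":[-5,1,6],"twist":[0.015,0.005,0.01]},{"hand":-0.1,"offset":[-4,1,5],"twist":[0,0,0]},{"hand":-0.1,"offset":[0,0,0],"twist":[0,0,0]},{"hand":-0.1,"offset":[0,0,0],"twist":[0,0,0]}]'

```text
clock: 10.83
eef_pos: [650.1, 68.3, 245.0]
tcp_rot: [-1.568, 0.001, -2.052]
contact_force: [-0.8, 0.5, 0.3]
width: 0.45
```

```bash
python3 -c "
from plan import *
st();corr([650.4,77.9,178],1.103-np.pi)
"
```

```text
10.8333 pos [650.1  68.3 245. ] rot [-1.568e+00  1.000e-03 -2.052e+00] F [-0.8  0.5  0.3] M [ 0.04 -0.03 -0.02] w 0.45 q [-0.62  0.42  0.59  1.6  -0.25  1.19 -0.46]
off [-8.6 67.  -4.4] tw [-0.003 -0.013 -0.001]
```

>>> send_rows --moves '[{"hand":-0.2,"offset":[-3,6,-2],"twist":[0,-0.01,0]},{"hand":-0.2,"offset":[-3,8,-1],"twist":[0,0,0]},{"hand":-0.2,"offset":[-2,8,-1],"twist":[0,0,0]},{"hand":-0.2,"offset":[0,4,0],"twist":[0,0,0]},{"hand":-0.2,"offset":[0,0,0],"twist":[0,0,0]},{"hand":-0.2,"offset":[0,0,0],"twist":[0,0,0]}]'

```text
clock: 11.33
eef_pos: [649.9, 77.3, 216.0]
tcp_rot: [-1.569, 0.001, -2.042]
contact_force: [1.3, -0.1, -0.1]
width: 0.402
```

```bash
python3 -c "
from plan import *
st();corr([650.4,77.9,178],1.103-np.pi)
snap('scene','s6',(225,170,325,250),7)
"
```

```text
11.3333 pos [649.9  77.3 216. ] rot [-1.569e+00  1.000e-03 -2.042e+00] F [ 1.3 -0.1 -0.1] M [0.04 0.02 0.03] w 0.402 q [-0.62  0.45  0.58  1.62 -0.26  1.15 -0.45]
off [-0.7 38.   0.1] tw [-0.002 -0.003 -0.001]
```

View pics/s6.png

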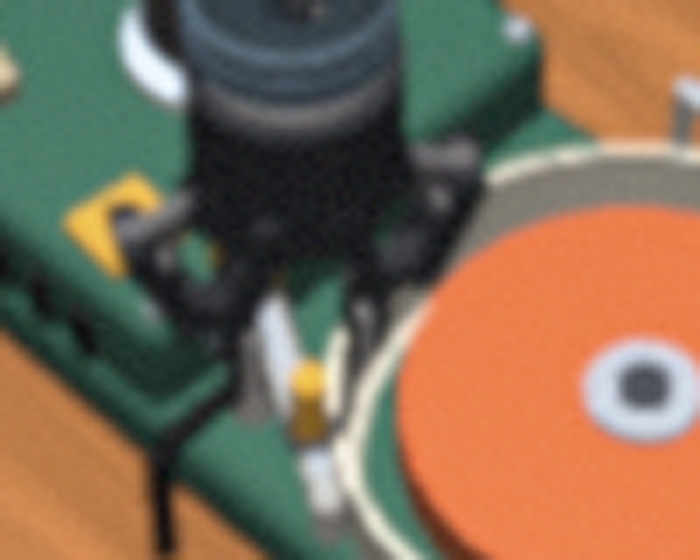

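>>> send_rows --moves '[{"hand":-0.2,"offset":[0,5,0],"twist":[0,0,0]},{"hand":-0.2,"offset":[0,5,0],"twist":[0,0,0]},{"hand":-0.2,"offset":[0,4,0],"twist":[0,0,0]},{"hand":-0.2,"offset":[0,0,0],"twist":[0,0,0]}]'

```text
clock: 11.72
eef_pos: [650.3, 77.3, 201.2]
tcp_rot: [-1.568, 0.001, -2.042]
contact_force: [-0.3, 0.6, -0.6]
width: 0.4
```

>>> send_rows --moves '[{"hand":-0.2,"offset":[0,6,0],"twist":[0,0,0]},{"hand":-0.2,"offset":[0,6,0],"twist":[0,0,0]},{"hand":-0.2,"offset":[0,3,0],"twist":[0,0,0]},{"hand":-0.2,"offset":[0,0,0],"twist":[0,0,0]}]'

```text
clock: 12.05
eef_pos: [650.3, 77.0, 184.5]
tcp_rot: [-1.568, 0.001, -2.042]
contact_force: [0.2, -0.6, -0.2]
width: 0.397
```

```bash
python3 -c "
from plan import *
st();corr([650.4,77.9,178],1.103-np.pi)
snap('scene','s7',(225,170,325,250),7)
"
```

```text
12.05 pos [650.3  77.  184.5] rot [-1.568e+00  1.000e-03 -2.042e+00] F [ 0.2 -0.6 -0.2] M [-0.03  0.06  0.01] w 0.397 q [-0.61  0.48  0.57  1.65 -0.28  1.09 -0.43]
off [-0.8  6.5 -0.3] tw [-0.003 -0.004 -0.001]
```

View pics/s7.png

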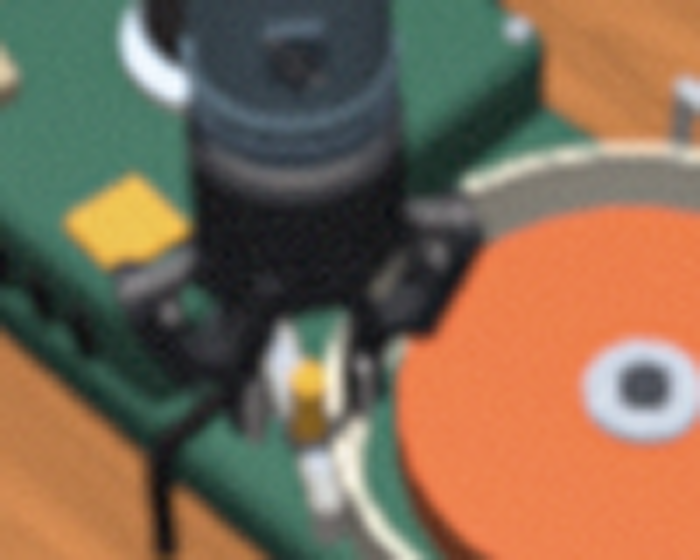

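>>> send_rows --moves '[{"hand":-0.5,"offset":[0,3,0],"twist":[0,0,0]},{"hand":-0.5,"offset":[0,0,0],"twist":[0,0,0]},{"hand":-0.5,"offset":[0,0,0],"twist":[0,0,0]}]'

```text
clock: 12.35
eef_pos: [650.7, 76.9, 181.8]
tcp_rot: [-1.567, 0.002, -2.042]
contact_force: [-0.6, 0.2, 0.5]
width: 0.253
```

```bash
python3 -c "
from plan import *
st()
for a in np.arange(1.103,2.25,.09): print(a.round(2),(np.array([607,-8])+95.5*np.array([np.cos(a),np.sin(a)])).round(1))
"
```

```text
12.35 pos [650.7  76.9 181.8] rot [-1.567e+00  2.000e-03 -2.042e+00] F [-0.6  0.2  0.5] M [ 0.01 -0.01  0.02] w 0.253 q [-0.61  0.48  0.57  1.65 -0.29  1.08 -0.43]
1.1 [650.1  77.2]
1.19 [642.2  80.8]
1.28 [634.1  83.6]
1.37 [625.8  85.6]
1.46 [617.3  86.9]
1.55 [608.7  87.5]
1.64 [600.1  87.3]
1.73 [591.6  86.2]
1.82 [583.2  84.5]
1.91 [575.  82.]
2.0 [567.   78.7]
2.09 [559.4  74.8]
2.18 [552.1  70.2]
```

>>> send_rows --moves '[{"hand":-0.5,"offset":[0.2,0,-4],"twist":[0,-0.04,0]},{"hand":-0.5,"offset":[0.2,0,-6],"twist":[0,-0.06,0]},{"hand":-0.5,"offset":[0.2,0,-6],"twist":[0,-0.06,0]},{"hand":-0.5,"offset":[0.2,0,-6],"twist":[0,-0.06,0]},{"hand":-0.5,"offset":[0,0,0],"twist":[0,0,0]}]'

```text
clock: 12.77
eef_pos: [632.6, 83.5, 182.8]
tcp_rot: [-1.559, 0.001, -1.814]
contact_force: [-0.2, 0.0, -0.0]
width: 0.251
```

```bash
cat >> plan.py <<'E'
def arc():
    s=sense(); v=np.array(s['eef_pos'])[:2]-[607,-8]; print('r',np.hypot(*v).round(1),'phi',np.arctan2(v[1],v[0]).round(3),'yaw+pi',(s['tcp_rot'][2]+np.pi).round(3))
E
python3 -c "
from plan import *
st();arc()"
```

```text
12.7667 pos [632.6  83.5 182.8] rot [-1.559e+00  1.000e-03 -1.814e+00] F [-0.2  0.  -0. ] M [-0.04  0.02  0.03] w 0.251 q [-0.61  0.44  0.52  1.7  -0.24  1.06 -0.25]
r 95.0 phi 1.298 yaw+pi 1.328
```

>>> send_rows --moves '[{"hand":-0.5,"offset":[0,0.3,-6],"twist":[-0.005,-0.05,0]},{"hand":-0.5,"offset":[0,0.3,-6],"twist":[-0.003,-0.055,0]},{"hand":-0.5,"offset":[0.2,0.2,-6],"twist":[0,-0.06,0]},{"hand":-0.5,"offset":[0.2,0,-6],"twist":[0,-0.06,0]},{"hand":-0.5,"offset":[0.2,0,-6],"twist":[0,-0.06,0]},{"hand":-0.5,"offset":[0,0,0],"twist":[0,0,0]}]'

```text
clock: 13.27
eef_pos: [607.8, 86.5, 184.1]
tcp_rot: [-1.555, -0.0, -1.526]
contact_force: [1.0, 0.4, -0.0]
width: 0.251
```

```bash
python3 -c "
from plan import *
st();arc();snap('scene','s8',(225,170,345,260),6)"
```

```text
13.2667 pos [607.8  86.5 184.1] rot [-1.555 -0.    -1.526] F [ 1.   0.4 -0. ] M [0.04 0.02 0.02] w 0.251 q [-0.59  0.38  0.47  1.76 -0.19  1.03 -0.01]
r 94.6 phi 1.562 yaw+pi 1.616
```

View pics/s8.png

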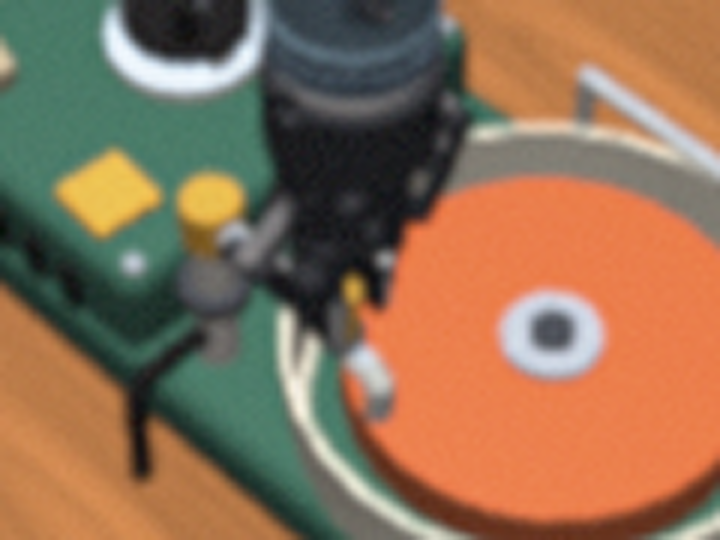

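>>> send_rows --moves '[{"hand":-0.5,"offset":[0,0.6,-6],"twist":[-0.008,-0.045,0]},{"hand":-0.5,"offset":[0,0.6,-6],"twist":[-0.008,-0.05,0]},{"hand":-0.5,"offset":[0,0.5,-6],"twist":[-0.004,-0.055,0]},{"hand":-0.5,"offset":[0,0.3,-6],"twist":[-0.003,-0.06,0]},{"hand":-0.5,"offset":[0,0.3,-6],"twist":[-0.003,-0.06,0]},{"hand":-0.5,"offset":[0,0,0],"twist":[0,0,0]}]'

```text
clock: 13.82
eef_pos: [585.7, 83.7, 184.6]
tcp_rot: [-1.567, -0.002, -1.261]
contact_force: [-0.3, -0.2, -0.1]
width: 0.251
```

```bash
python3 -c "
from plan import *
st();arc()"
```

```text
13.8167 pos [585.7  83.7 184.6] rot [-1.567 -0.002 -1.261] F [-0.3 -0.2 -0.1] M [-0.04  0.04  0.02] w 0.251 q [-0.57  0.33  0.43  1.81 -0.16  1.03  0.23]
r 94.1 phi 1.799 yaw+pi 1.881
```

>>> send_rows --moves '[{"hand":-0.5,"offset":[0,0.3,-6],"twist":[-0.003,-0.04,0]},{"hand":-0.5,"offset":[0,0.3,-7],"twist":[-0.003,-0.05,0]},{"hand":-0.5,"offset":[0,0.3,-7],"twist":[-0.003,-0.05,0]},{"hand":-0.5,"offset":[0,0.3,-7],"twist":[-0.003,-0.05,0]},{"hand":-0.5,"offset":[0,0.3,-7],"twist":[-0.003,-0.05,0]},{"hand":-0.5,"offset":[0,0.3,-6],"twist":[-0.003,-0.05,0]},{"hand":-0.5,"offset":[0,0,0],"twist":[0,0,0]}]'

```text
clock: 14.4
eef_pos: [556.5, 71.9, 185.1]
tcp_rot: [-1.571, -0.002, -0.98]
contact_force: [-1.1, 0.3, 0.1]
width: 0.251
```

```bash
python3 -c "
from plan import *
st();arc();snap('scene','s9',(225,170,345,260),6)"
```

```text
14.4 pos [556.5  71.9 185.1] rot [-1.571 -0.002 -0.98 ] F [-1.1  0.3  0.1] M [-0.01 -0.   -0.03] w 0.251 q [-0.54  0.27  0.39  1.88 -0.12  1.01  0.49]
r 94.5 phi 2.135 yaw+pi 2.162
```

View pics/s9.png

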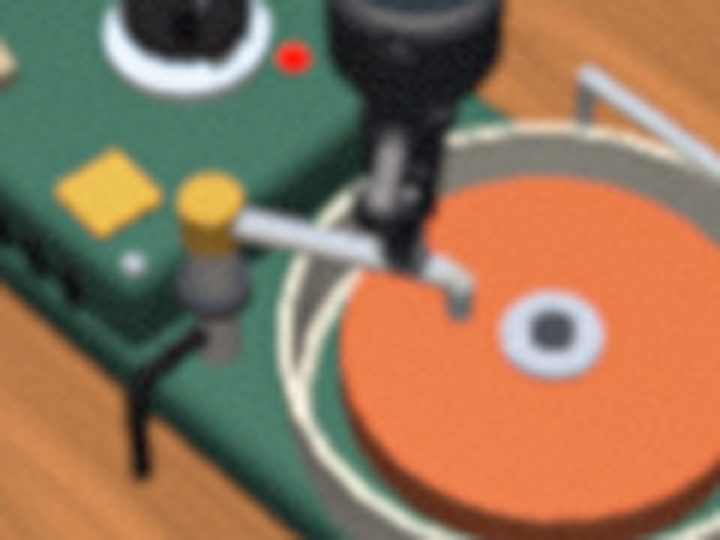

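>>> send_rows --moves '[{"hand":-0.5,"offset":[0.2,0,-5],"twist":[0,-0.05,0]},{"hand":-0.5,"offset":[0.2,0,-5],"twist":[0,-0.04,0]},{"hand":-0.5,"offset":[0,0,0],"twist":[0,0,0]},{"hand":-0.2,"offset":[0,0,2],"twist":[0,0,0]},{"hand":-0.2,"offset":[0,0,1],"twist":[0,0,0]},{"hand":-0.2,"offset":[0,0,0],"twist":[0,0,0]}]'

```text
clock: 14.95
eef_pos: [555.2, 69.5, 186.0]
tcp_rot: [-1.567, -0.004, -0.904]
contact_force: [-0.8, -1.0, 0.8]
width: 0.401
```

```bash
python3 -c "
from plan import *
st();arc()"
```

```text
14.95 pos [555.2  69.5 186. ] rot [-1.567 -0.004 -0.904] F [-0.8 -1.   0.8] M [ 0.03 -0.05  0.02] w 0.401 q [-0.52  0.26  0.38  1.88 -0.11  1.01  0.57]
r 93.2 phi 2.16 yaw+pi 2.238
```

Now straight up, then retreat clear.

>>> send_rows --moves '[{"hand":-0.2,"offset":[0,-4,0],"twist":[0,0,0]},{"hand":-0.2,"offset":[0,-8,0],"twist":[0,0,0]},{"hand":-0.2,"offset":[0,-15,0],"twist":[0,0,0]},{"hand":-0.2,"offset":[0,-30,0],"twist":[0,0,0]},{"hand":-0.2,"offset":[0,-35,0],"twist":[0,0,0]},{"hand":-0.2,"offset":[0,-15,0],"twist":[0,0,0]},{"hand":-0.2,"offset":[0,0,0],"twist":[0,0,0]}]'

```text
clock: 15.53
eef_pos: [553.9, 69.2, 298.3]
tcp_rot: [-1.573, -0.003, -0.908]
contact_force: [0.8, 0.3, 0.8]
width: 0.401
```

```bash
python3 -c "
from plan import *
st();corr([420,280,300],-.7)"
```

```text
15.5333 pos [553.9  69.2 298.3] rot [-1.573 -0.003 -0.908] F [0.8 0.3 0.8] M [-0.03 -0.05 -0.04] w 0.401 q [-0.55  0.16  0.39  1.76 -0.06  1.24  0.52]
off [-248.6   -2.6   24.1] tw [ 0.002 -0.208  0.003]
```

>>> send_rows --moves '[{"hand":-0.2,"offset":[-20,-2,2],"twist":[0,-0.02,0]},{"hand":-0.2,"offset":[-35,-2,3],"twist":[0,-0.02,0]},{"hand":-0.2,"offset":[-35,-2,3],"twist":[0,-0.02,0]},{"hand":-0.2,"offset":[-35,-2,3],"twist":[0,-0.02,0]},{"hand":-0.2,"offset":[-35,-2,3],"twist":[0,-0.02,0]},{"hand":-0.2,"offset":[-35,-2,3],"twist":[0,-0.02,0]},{"hand":-0.2,"offset":[-30,-2,3],"twist":[0,-0.02,0]},{"hand":-0.2,"offset":[-15,0,0],"twist":[0,0,0]},{"hand":-0.2,"offset":[0,0,0],"twist":[0,0,0]},{"hand":-0.2,"offset":[0,0,0],"twist":[0,0,0]}]'

```text
clock: 16.37
eef_pos: [397.0, 268.6, 306.0]
tcp_rot: [-1.58, -0.005, -0.763]
contact_force: [0.6, 0.1, 0.5]
width: 0.399
```

```bash
python3 -c "
from plan import *
st()
snap('top','t9',(180,150,380,290),4);snap('scene','s10',(195,140,385,290),4)"
```

```text
16.3667 pos [397.  268.6 306. ] rot [-1.58  -0.005 -0.763] F [0.6 0.1 0.5] M [-0.07 -0.09 -0.06] w 0.399 q [-0.83 -0.01  0.15  1.9   0.01  1.25  0.12]
```

View pics/t9.png

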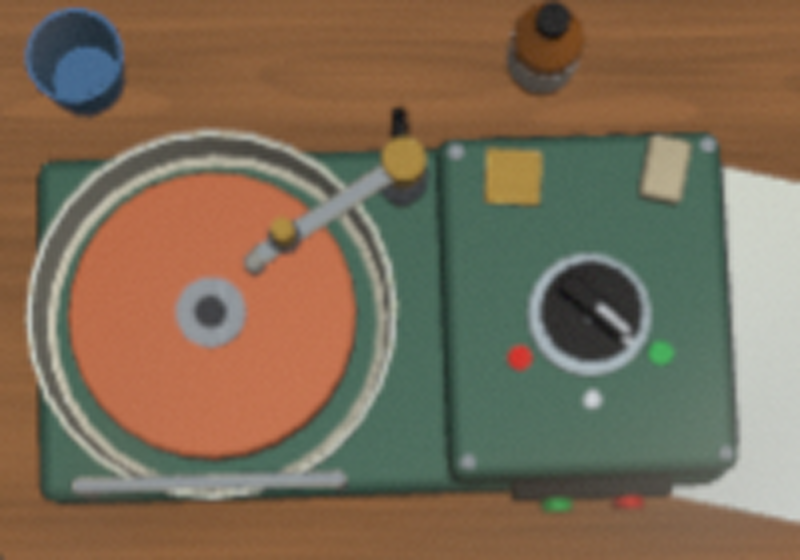

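View pics/s10.png

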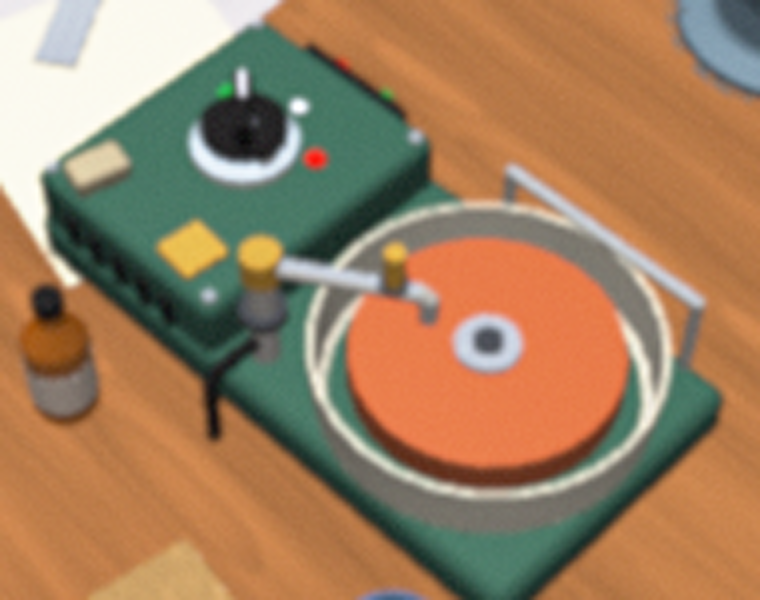

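```bash
python3 -c "
from m import *
f=lambda u,v:(180+u/4-.375,150+v/4-.375)
g=lambda u,v:(195+u/4-.375,140+v/4-.375)
o=onz('top',f(254,264),150);o2=onz('scene',g(429,318),135);print(o,o2,[np.hypot(*(x[:2]-[511,122.5])) for x in (o,o2)])
a=onz('top',f(599,306),164);b=onz('top',f(629,332),164);print(a,b,np.arctan2(-(b-a)[1],-(b-a)[0])-.047)
for z0,im in (('before','top0'),('after',None)):
    pass
# same bystander positions before/after
A=cv2.imread('pics/top0.png').astype(int);B=np.load('pics/t9.npy').astype(int)
d=(np.abs(A-B).max(2)>45).astype(np.uint8);n,l,s,c=cv2.connectedComponentsWithStats(d);print([x.tolist() for x in s[1:] if x[4]>5])
A=cv2.imread('pics/scene0.png').astype(int);B=np.load('pics/s10.npy').astype(int)
d=(np.abs(A-B).max(2)>45).astype(np.uint8);n,l,s,c=cv2.connectedComponentsWithStats(d);print([x.tolist() for x in s[1:] if x[4]>5])
"
```

```text
[538.5456467   92.16198821 150.        ] [534.30151736  85.75414027 135.        ] [np.float64(40.97752569225192), np.float64(43.51113556838896)]
[ 510.98185327 -138.73063998  164.        ] [ 493.78270594 -158.66240239  164.        ] 0.8118598079418078
[[240, 169, 37, 21, 171], [268, 192, 10, 8, 43], [263, 198, 5, 4, 13], [241, 202, 22, 17, 113], [94, 218, 154, 202, 10246], [327, 226, 11, 14, 63], [0, 344, 117, 76, 2691], [250, 390, 3, 5, 7], [241, 408, 8, 5, 13], [298, 411, 6, 8, 23], [249, 416, 15, 4, 28]]
[[390, 0, 64, 198, 5726], [450, 0, 23, 11, 98], [449, 0, 37, 31, 361], [514, 0, 46, 70, 1428], [451, 11, 5, 4, 10], [400, 31, 3, 4, 8], [448, 30, 11, 9, 49], [398, 49, 2, 5, 8], [400, 53, 4, 4, 8], [391, 54, 8, 6, 34], [395, 58, 11, 24, 111], [385, 66, 3, 3, 8], [381, 81, 5, 19, 77], [411, 90, 14, 10, 81], [398, 94, 4, 5, 14], [406, 137, 6, 3, 7], [404, 147, 7, 3, 9], [254, 157, 9, 8, 48], [551, 199, 9, 29, 176], [279, 200, 26, 21, 198], [258, 204, 20, 29, 247], [268, 234, 6, 10, 46]]
```

```bash
python3 -c "
from workcell import *
print(finish_job())"
```

```text
the job is handed in; nothing more can be done
None
```

The grinder is set up for honing: the selector is in the slow (green) gear and the spout is over the stone. The job was handed in at about 16.5 s of the 67 s allowed; `finish_job()` reports no verdict.

- **Selector:** I pulled the knob up 11 mm and turned it towards the green badge. I then let the pin down lightly onto the ring, at a reading of about 7 mm, and swept slowly until it dropped. It dropped by itself at about t = 0.81, which is near the edge of the allowed range for a notch (0.80 to 1.30). I then lowered the knob to its starting height (143.6 mm against 143.5 mm), so the pin is fully home. The vertical force I read stayed under about 10 N throughout.
- **Spout:** After that I caged the tap loosely between the fingers and swung the spout round to just short of pointing at the stone's centre. The two cameras put the outlet 41 and 44 mm from the stone's centre, well inside its 100 mm radius.
- **Final checks:** The gripper is open and well clear of everything. Comparing pictures from before and after, in both cameras, shows changes only in the arm, the knob and the spout. The last top picture measures the pointer at t ≈ 0.81, matching the arm's reading. Nothing disagreed. The pin being fully home rests on the gripper's height reading and how the pin dropped, because the cameras can't resolve the lift well.

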